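# Close the glue gun housing on its dowels and hold it shut

## Task

The cordless glue gun on the bench has been serviced: pick up its loose cover half from the repair mat, set it over the two brass dowels of the half that lies in the wooden cradle, and press it down against the spring inside until the two halves are flush all round. Finish while holding it there, pressed shut with a firm but not crushing hand (the screws go in next), with the lower half still lying in its cradle and everything else on the bench left where it is.

Things in the scene. Friction and masses are not known exactly. Their poses are not given: they have to be found in the camera images.
- gun_cover: Loose cover: upper half of a black pistol-shaped glue gun housing, 24 mm thick, 0.11 kg, lying hollow side down on the mat. Origin in its underside rim plane, on the barrel's mid line; x to the nozzle end (red band), y away from the handle, z up. Barrel x -110 to 80, y -27 to 27, upright sides; handle 38 wide, from (-75,-27) to (-102,-128). A steel screw well on top marks each dowel hole
- cover_grip (a point): Grip point of gun_cover, at (5, 0, 12) mm in its frame: middle of the barrel, half its 24 mm height. The barrel is 54 mm wide here along the cover's y; both sides are clear from x = -25 to +80, on the cradle from x = -25 to +30
- hole_front (a point): Mouth of the front dowel hole in the underside rim plane of gun_cover, at (45, 13, 0) mm in its frame; 7.5 mm across, 19 mm deep, opening downwards
- hole_handle (a point): Mouth of the dowel hole in the handle of gun_cover, at (-96.2, -106.2, 0) mm in its frame; 7.5 mm across, 19 mm deep, opening downwards
- gun_base: Lower half of the housing, open side up in the cradle, same outline and axes as the cover, holding silver melt chamber, red nozzle, white glue stick and red trigger (x -61 to -42, y -30 to -83, 7 mm above the rim). Origin at its underside; its rim (parting plane) is 24 mm higher. Shut, both halves share x, y and yaw, the cover's origin 24 mm above this one
- carriage (a point): Top of the orange feed carriage in gun_base as it stands free, at (-10, 0, 48) mm in gun_base's frame. It is sprung upwards: it meets the inside of the cover 5 mm before the halves are shut, pushing with 4 N, rising to 8 N when shut. If let go, the cover rises about 5 mm again
- pin_front (a point): Foot of the front brass dowel of gun_base, in the parting plane, at (45, 13, 24) mm in its frame. The dowel is 6 mm thick and stands 15 mm above the plane, its last 5 mm tapered to 2.4 mm
- pin_handle (a point): Foot of the brass dowel in the handle of gun_base, in the parting plane, at (-96.2, -106.2, 24) mm in its frame; the same dowel
- cradle: Plywood service cradle fixed to the bench, board 240 x 210 x 12 mm with blocks 12 mm high round gun_base (none beside the barrel from x = -50 to +30); origin at the centre of its underside. gun_base stands on the board with about 1.3 mm of play; its origin is at (15, 50, 12) mm in the cradle's frame, same axes. The cradle may be left or right of the robot
- mat: Blue silicone repair mat fixed to the bench, 240 x 210 x 3 mm, origin at the centre of its underside; on the other side from the cradle; gun_cover and the screw dish lie on it
- screw_dish: Small round steel dish of screws on the mat, 52 mm across, 16 mm high, origin at the centre of its underside. Leave alone
- battery: Black and grey battery pack on the bench between mat and cradle, near the robot, 75 x 62 x 52 mm, origin at the centre of its underside. Leave alone
- screwdriver: Yellow-handled screwdriver lying on the bench to the right, about 200 mm long. Leave alone
- tape_roll: Yellow tape roll lying flat far to the left, 96 mm across, 25 mm high, origin at the centre of its underside. Leave alone
- cleaner: White cleaner bottle standing at the back of the bench, 56 mm across, 150 mm high, origin at the centre of its underside. Leave alone
- map_piece: Dark wooden puzzle map piece lying on the bench to the left, about 120 x 90 x 14 mm. Leave alone
- stick_box: Small cardboard tray of white glue sticks to the right, 130 x 55 x 30 mm, origin at the centre of its underside. Leave alone
- spare_gun: A finished, closed glue gun of the same kind lying at the back of the bench, fixed, 48 mm thick. Not part of the job

How it is judged:
On the way, in this order (a step that is already met when the one before it is completed fails the run):
1. the cover is lifted clear of the mat (height (world z) of gun_cover above 0.05 m and contact force between gun_cover and mat below 0.05 N), for 0.1 s.
2. the cover is threaded on both dowels of the lower half (horizontal distance between hole_front and pin_front below 0.0025 m and horizontal distance between hole_handle and pin_handle below 0.0025 m and z of hole_front in the frame of pin_front below 0.01 m and z of hole_handle in the frame of pin_handle below 0.01 m), for 0.2 s.
At the end, for the whole second after the job is handed in: For the last second the robot presses the cover shut: both holes within 2.5 mm of their dowels, gap under 1.5 mm at each, 6 to 60 N between the halves and at least 6 N on the cradle, the lower half flat in its cradle, the cover at rest (horizontal distance between hole_front and pin_front below 0.0025 m and horizontal distance between hole_handle and pin_handle below 0.0025 m and z of hole_front in the frame of pin_front below 0.0015 m and z of hole_handle in the frame of pin_handle below 0.0015 m and angle between the z axis of gun_cover and the z axis of gun_base, either way round below 0.02 rad and contact force between gun_cover and gun_base between 6 and 60 N and contact force between gun_base and cradle above 6 N and contact force between any of the fingers, the arm and gun_cover above 2 N and z of gun_base in the frame of cradle below 0.0145 m and angle between gun_base's own z axis and vertical below 0.03 rad and distance of gun_base from where it was at the start of the episode below 0.008 m and linear speed of gun_cover below 0.01 m/s); the arm keeps its last pose, push and grip.
It fails at once if a bystander is pushed more than 20 mm (distance of any of screw_dish, battery, screwdriver, tape_roll, cleaner, map_piece, stick_box from where it was at the start of the episode above 0.02 m).
It fails at once if the lower half is lifted or shoved out of its cradle (distance of gun_base from where it was at the start of the episode above 0.012 m).
It also fails if it takes over 38 s, if anything falls off the work surface, if the arm or the gripper's body presses on something with over 40 N, if the wrist force passes 120 N, or if a joint passes its speed limit or range.

## Robot

A 6-joint arm with a two-finger parallel gripper is mounted at the origin on the work surface. World frame = base frame: x ahead of the robot, y to its left, z up, the work surface at z = 0. Lengths are in m, angles in rad, forces in N, time in s.
With the tool pointing down it reaches from about 0.3 to 0.825 m from the base axis. Payload 5.4 kg.
Tool frame: the origin (TCP) lies midway between the tips of the shut fingers; the grasp point (between the pads) lies 19 mm behind it; z points along the fingers, y is the line along which they close (so a half turn about z gives the same grasp; the last joint's range is limited). The gripper opens to 92 mm and grips with 3 to 60 N. Pads are 20 mm wide; open, the fingers measure 128 mm over their backs; the gripper's body (75 mm by 189 mm) begins 69 mm behind the grasp point.
Start: joints at [1.063, 0.158, 1.597, -0, 1.386, -0.21], TCP at [0.169, 0.55, 0.215] pointing down, gripper open.
Joint ranges: [-2.91, 2.91], [-0.94, 2.29], [0.18, 2.7], [-1.29, 4.43], [0.17, 2.64], [-3, 3]. Speed limits (rad/s): [2.57, 2.57, 3.14, 3.14, 3.14, 3.14].

## Interface

Orientations are given as a unit quaternion [x, y, z, w].
In Python, from station import r, capture, calibration gives the robot as it stands. The module is installed in compiled form; this text tells all that it offers. Calls block until the motion is done:
- r.goto(position, orientation): joint-space move of the TCP to a pose.
- r.line_to(position, feed=0.15, attitude=None, contact_N=None): straight line of the TCP; attitude=None keeps the orientation; feed is the mean speed in m/s. With contact_N (N) it stops when the force on the tool has changed by that much, and returns True; else False.
- r.move_joints(angles): joint-space move.
- r.command_gripper(opening): finger opening in m; the grip force is fixed at half the most; returns when the fingers have stopped.
- r.dwell(seconds).
- r.solve_ik(position, orientation): joint angles nearest the present ones, or None.
- r.observe(): the state.
- capture(name): name is "scene" or "side" or "wrist"; returns the picture (384x512x3 uint8, red, green, blue); there is no depth.
- calibration(name): a dict with "intrinsics" (3x3 intrinsics, pixels), "k1" (the pictures are not rectified: a ray, as slopes to the right and down, at radius r is drawn at 1 + k1 r^2 times it, then the intrinsics apply), "camera_from_world" (4x4, takes a point from world to camera coordinates). Camera axes: x right, y down, z forward; pixel columns grow to the right and rows downward; lengths in m; the calibration is good to about 2 mm. A picture is of the moment at which its call begins: read the wrist's pose just before it. calibration takes no time and is no camera call; for the wrist camera it gives the pose at the moment of the call.
A pose or a line that the arm cannot do raises r.MotionError and nothing moves.
- r.finish_job(): hands the job in; it is judged then, once.
The state is a dict: "clock": time; "joint_pos": joint angles; "joint_velocities": joint speeds; "tau": joint torques, N m; "ee_pos": TCP position; "eef_rot": TCP orientation; "ft_force": force on the tool from outside, world axes, zero at the start; "wrist_torque": the same for the moment, N m; "width": finger opening in m; "finger_force": force on a finger pad.
Only numpy, scipy, OpenCV 4.12 (cv2) and the standard library are available. Lean on these libraries where they do the work, as an engineer would, in place of code of your own. Each camera call takes 0.05 s, during which the arm holds its last target. There are 200 camera calls.

## Working session

There is one attempt and no reset: what is moved stays moved. The work goes in short steps, each a Python script; the robot and the scene stay as the last script left them, time stands still between calls to the robot, and variables do not carry over. Pictures are saved under pics/ and viewed, at most 10 in all, crops included, and the job is handed in when it is done.

```bash
mkdir -p pics
cat > h.py <<'E'
import numpy as np, cv2
from station import r, capture, calibration
def ray(c,u,v):
    K=np.array(c["intrinsics"]);T=np.array(c["camera_from_world"])
    p=cv2.undistortPoints(np.array([[[u,v]]],float),K,np.array([c["k1"],0,0,0,0.]))  # r^2 of undistorted
    d=T[:3,:3].T@np.array([*p[0,0],1.]); o=-T[:3,:3].T@T[:3,3]
    return o,d
def onz(c,u,v,z):
    o,d=ray(c,u,v); return o+d*(z-o[2])/d[2]
def proj(c,P):
    T=np.array(c["camera_from_world"])
    return cv2.projectPoints(np.array(P,float).reshape(-1,1,3),cv2.Rodrigues(T[:3,:3])[0],T[:3,3],np.array(c["intrinsics"]),np.array([c["k1"],0,0,0,0.]))[0][:,0]
def save(n,im): cv2.imwrite("pics/"+n+".png",cv2.cvtColor(im,cv2.COLOR_RGB2BGR))
E
python3 - <<'E'
from h import *
a=capture("scene");b=capture("side")
save("scene_raw",a);save("side_raw",b)
save("scene",cv2.resize(a,(800,600),interpolation=cv2.INTER_CUBIC))
save("side",cv2.resize(b,(800,600),interpolation=cv2.INTER_CUBIC))
for n in("scene","side"):
    c=calibration(n);T=np.array(c["camera_from_world"]);print(n,-T[:3,:3].T@T[:3,3],T[2,:3])
c=calibration("wrist");print(c); print(r.observe())
E
```

```text
scene [1.42259239 0.45803588 1.32787464] [-0.53309836 -0.27828238 -0.79897751]
side [0.19997202 0.62840309 1.00728327] [ 0.32286759 -0.52941681 -0.78452174]
{'intrinsics': array([[288.9474537 ,   0.        , 255.11234966],
       [  0.        , 288.9474537 , 190.70131106],
       [  0.        ,   0.        ,   1.        ]]), 'k1': -0.06482459633388175, 'camera_from_world': array([[ 0.29317236,  0.95605846, -0.00147674, -0.5729616 ],
       [ 0.92508618, -0.28328415,  0.25291431, -0.02829385],
       [ 0.24138253, -0.0755136 , -0.96748756,  0.39026184],
       [ 0.        ,  0.        ,  0.        ,  1.        ]])}
{'clock': 0.1, 'joint_pos': array([ 1.06285558e+00,  1.58998768e-01,  1.59809583e+00, -3.24555299e-05,
        1.38619863e+00, -2.10101269e-01]), 'joint_velocities': array([ 0.0001659 , -0.00148398, -0.00392265, -0.0002906 , -0.00091543,
       -0.00097379]), 'tau': array([-9.08150669e-04, -3.86504531e+01, -3.22958457e+01,  7.02432613e-02,
        3.39408929e-02, -2.52092764e-05]), 'ee_pos': array([0.16848664, 0.54916962, 0.21371547]), 'eef_rot': array([ 1.48366902e-01,  9.88932020e-01, -8.01674527e-04, -2.83821186e-04]), 'ft_force': array([ 0.73438508, -0.71689743,  0.0132741 ]), 'wrist_torque': array([-0.05854277,  0.06214594, -0.02912231]), 'finger_force': 0.0, 'width': 0.09136341451737898}
```

View pics/scene.png

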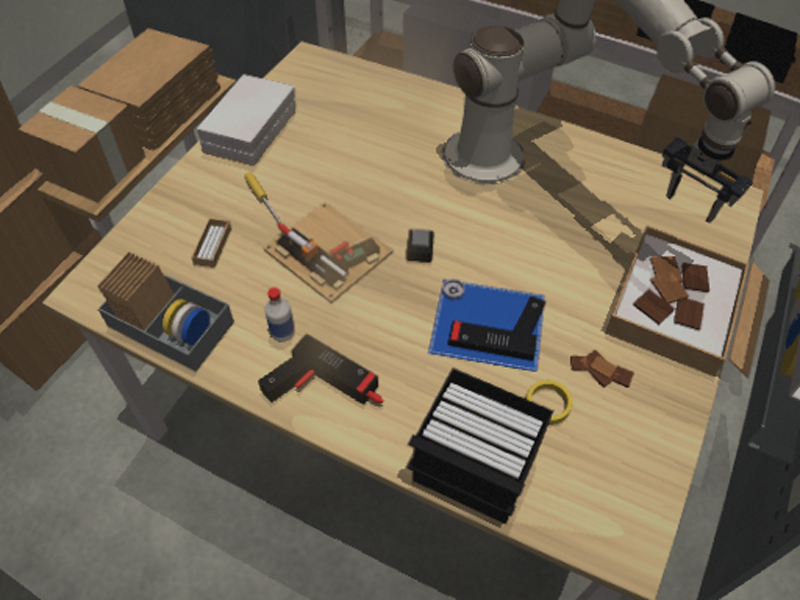

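The scene picture shows the mat with the cover at about (488,325) and the cradle at about (328,250) (800x600 scale). I'll compute rough positions next, then take closer wrist views.

Run:
```python
from h import *
c=calibration("scene");s=512/800
for n,u,v,z in[("band",456,333,.027),("barrel rear",533,350,.027),("handle end",537,300,.027),("cr far",323,207,.012),("cr right",391,253,.012),("cr near",332,298,.012),("cr left",266,248,.012),("red nozzle",285,229,.05),("bat",420,245,.03),("dish",453,290,.019),("mat nr",430,353,.003),("mat",537,368,.003)]:
    print(n,onz(c,u*s,v*s,z).round(3))
```

```text
band [0.591 0.182 0.027]
barrel rear [0.555 0.349 0.027]
handle end [0.424 0.31  0.027]
cr far [ 0.384 -0.281  0.012]
cr right [ 0.441 -0.056  0.012]
cr near [ 0.623 -0.115  0.012]
cr left [ 0.565 -0.335  0.012]
red nozzle [ 0.518 -0.305  0.05 ]
bat [0.401 0.001 0.03 ]
dish [0.48  0.125 0.019]
mat nr [0.649 0.147 0.003]
mat [0.579 0.372 0.003]
```

View pics/side.png

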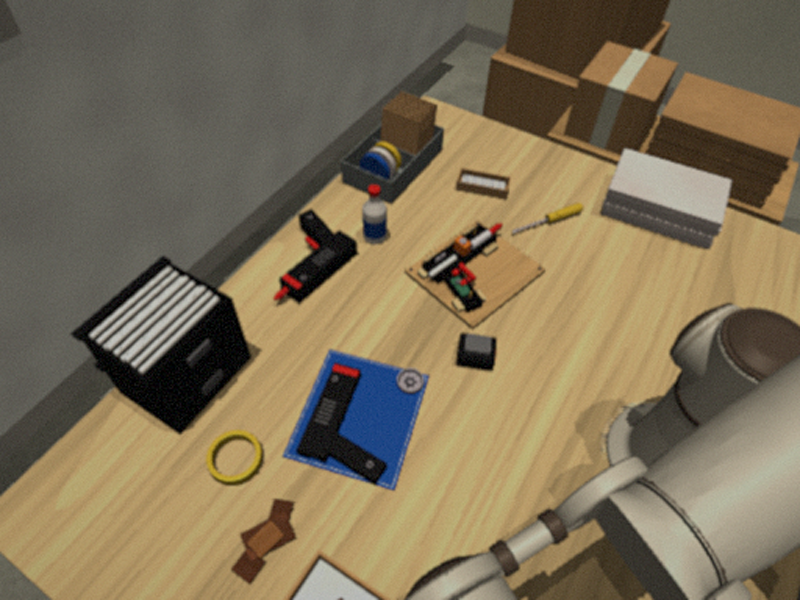

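The side picture shows the cover on the mat with its nozzle end (red band) at (345,370) and handle end at (370,470), and the base in the cradle at (465,255). Rough poses: cover yaw about -78° near (0.57,0.26), base yaw about -104° near (0.548,-0.223). Next I'll take wrist views of both from matching relative poses.

```bash
cat >> h.py <<'E'
def q(phi): a=(phi+np.pi/2)/2; return [np.cos(a),np.sin(a),0,0]   # tool down, tool y at angle phi
def R2(a): return np.array([[np.cos(a),-np.sin(a)],[np.sin(a),np.cos(a)]])
def view(name,ctr,yaw,ztcp,zt):
    """aim the wrist camera axis at ctr (height zt), tool y along yaw+90deg"""
    o=r.observe(); c=calibration("wrist"); T=np.array(c["camera_from_world"])
    from scipy.spatial.transform import Rotation as Ro
    Rt=Ro.from_quat(o["eef_rot"]).as_matrix(); pc=Rt.T@(-T[:3,:3].T@T[:3,3]-o["ee_pos"]); dc=Rt.T@T[2,:3]
    Rn=Ro.from_quat(q(yaw+np.pi/2)).as_matrix(); d=Rn@dc; p=Rn@pc
    k=(zt-ztcp-p[2])/d[2]; xy=np.array(ctr)-(p+d*k)[:2]
    r.goto([*xy,ztcp],q(yaw+np.pi/2)); r.dwell(.3)
    c=calibration("wrist"); im=capture("wrist"); save(name,cv2.resize(im,(800,600),interpolation=cv2.INTER_CUBIC))
    import pickle; pickle.dump(c,open(name+".pkl","wb")); print(name,r.observe()["ee_pos"],r.observe()["clock"],"cam in tool",pc,"range",k)
E
python3 - <<'E'
from h import *
y=np.radians(-78); o=np.array([.575,.259])
view("wcover",o+R2(y)@[-.015,-.045],y,.2,.027)
y=np.radians(-104)
view("wbase",np.array([.548,-.223])+R2(y)@[-.015,-.045],y,.224,.051)
E
```

```text
wcover [0.52491904 0.28287085 0.20001272] 2.0833 cam in tool [ 0.07146543 -0.00121022 -0.17014291] range 0.35470391817878877
wbase [ 0.51365018 -0.17842052  0.22395563] 4.125 cam in tool [ 0.07012878 -0.0010565  -0.17015363] range 0.35467689142362235
```

View pics/wcover.png

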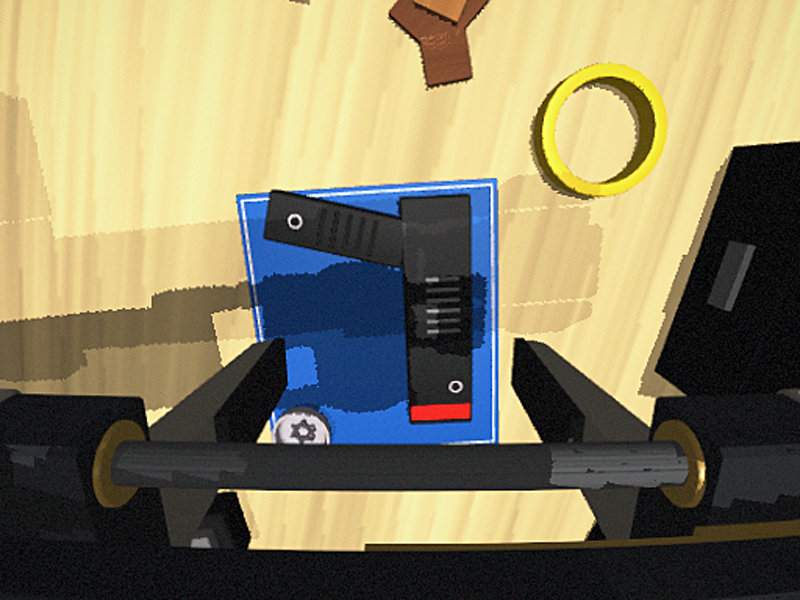

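View pics/wbase.png

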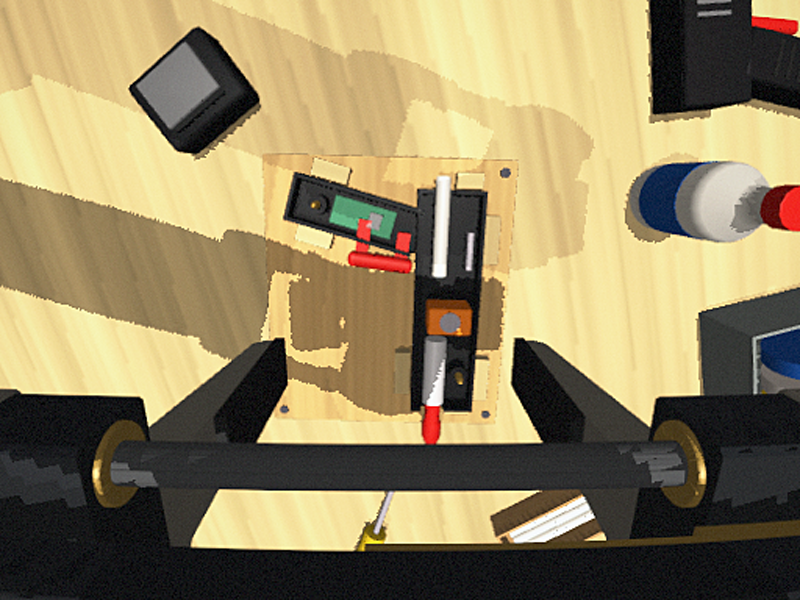

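The cover view shows the screw wells at (295,221) on the handle and (455,386) at the front. The base view shows the dowels near (318,203) and (458,378). I'll enlarge around all four.

Run:
```python
import cv2,numpy as np
T=[]
for n,ps in(("wcover",[(295,221),(455,386)]),("wbase",[(318,203),(458,378)])):
    im=cv2.imread(f"pics/{n}.png"); row=[]
    for x,y in ps:
        t=cv2.resize(im[y-20:y+20,x-26:x+26],None,fx=7.5,fy=7.5,interpolation=cv2.INTER_CUBIC)
        t=cv2.convertScaleAbs(t,alpha=1.5)
        for k in range(0,52,10): cv2.putText(t,str(x-26+k),(int(k*7.5),10),0,.35,(0,255,255)); cv2.line(t,(int(k*7.5),12),(int(k*7.5),18),(0,255,255))
        for k in range(0,40,10): cv2.putText(t,str(y-20+k),(0,int(k*7.5)+4),0,.35,(0,255,0)); cv2.line(t,(25,int(k*7.5)),(32,int(k*7.5)),(0,255,0))
        row.append(t)
    T.append(np.hstack(row))
cv2.imwrite("pics/crops.png",np.vstack(T))
```

```text
(no output)
```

View pics/crops.png

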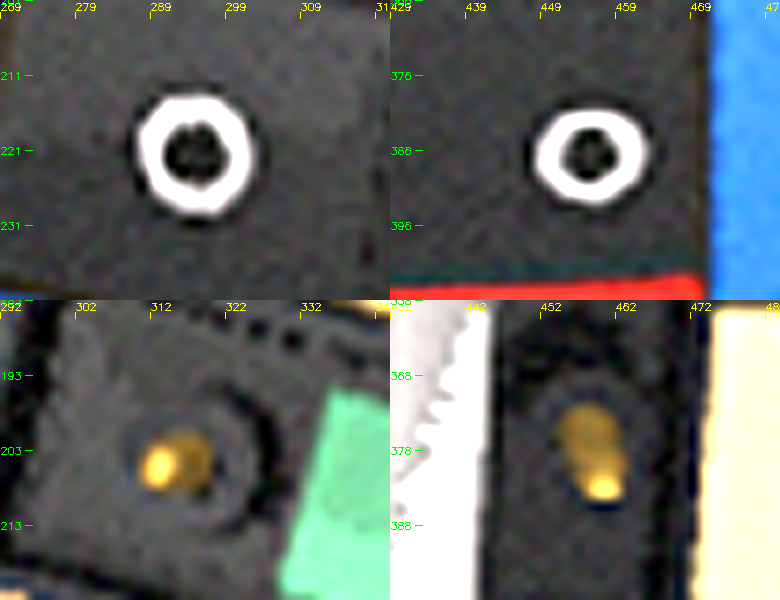

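Crop readings (800-scale): well handle (295.0,221.4), well front (455.9,386.5), dowel tips handle (313.1,205.1), front (460.4,383.1).

Run:
```python
from h import *
import pickle
H=np.array([-.0962,-.1062]);F=np.array([.045,.013])
for n,h,f,z,zo in(("wcover",(295.0,221.4),(455.9,386.5),.027,.027),("wbase",(313.1,205.1),(460.4,383.1),.051,.051)):
    c=pickle.load(open(n+".pkl","rb"))
    g=lambda p:onz(c,(p[0]+.5)*.64-.5,(p[1]+.5)*.64-.5,z)[:2]
    h,f=g(h),g(f); d=f-h; m=F-H
    yaw=np.arctan2(d[1],d[0])-np.arctan2(m[1],m[0]); o=(h+f)/2-R2(yaw)@((H+F)/2)
    print(n,h,f,"len",np.linalg.norm(d),np.linalg.norm(m),"yaw",yaw,np.degrees(yaw),"o",o)
    # outline check: barrel corners
    print((proj(c,[[*(o+R2(yaw)@p),z if n=="wcover" else .036] for p in np.array([[.08,.027],[.08,-.027],[-.11,.027],[-.102,-.128]])])/.64).round(0).tolist())
```

```text
wcover [0.43873407 0.30601506] [0.5902848  0.19948314] len 0.18524760031558868 0.18478657959927716 yaw -1.3138131004615636 -75.27594572544483 o [0.56608574 0.23983382]
[[472.0, 423.0], [409.0, 426.0], [471.0, 194.0], [266.0, 215.0]]
wbase [ 0.46351357 -0.11202761] [ 0.54048945 -0.28032499] len 0.18506565266458586 0.18478657959927716 yaw -1.8429349594086402 -105.59239509122877 o [ 0.54000547 -0.23335988]
[[471.0, 412.0], [410.0, 411.0], [488.0, 191.0], [289.0, 196.0]]
```

Hole spacing is within 0.5 mm of nominal for both parts, and the projected outlines match the pictures. Now the grasp.

Run:
```python
from h import *
import pickle
oc=np.array([.56609,.23983]);yc=-1.31381; ob=np.array([.54001,-.23336]);yb=-1.84293
G=[-.005,0]
g=oc+R2(yc)@G; r.goto([*g,.12],q(yc+np.pi/2))
print("hit",r.line_to([*g,.005],feed=.1,contact_N=6)); o=r.observe();print(o["ee_pos"],o["ft_force"],g)
r.command_gripper(.05); o=r.observe();print("grip",o["width"],o["finger_force"],o["ee_pos"])
r.line_to([*g,.12],feed=.12); 
gb=ob+R2(yb)@G; r.goto([*gb,.13],q(yb+np.pi/2)); r.dwell(.3)
c=calibration("wrist"); im=capture("wrist"); pickle.dump(c,open("held.pkl","wb")); save("held",cv2.resize(im,(800,600),interpolation=cv2.INTER_CUBIC))
o=r.observe(); print(o["clock"],o["width"],o["finger_force"],o["ee_pos"],gb,o["eef_rot"],o["ft_force"])
zo=o["ee_pos"][2]-.002+.024
P=[[*(ob+R2(yb)@p),zo] for p in np.array([[-.0962,-.1062],[.045,.013],[-.11,.027],[-.11,-.027],[-.102,-.128]])]
print(((proj(c,P)+.5)/.64-.5).round(1).tolist())
```

```text
hit False
[0.56560177 0.24484396 0.00591463] [ 0.09373864 -0.57535331 -0.29245764] [0.56481916 0.2446658 ]
grip 0.05346319764263782 29.99836027622223 [0.56488517 0.24466371 0.00506152]
10.8917 0.05359091451155231 29.99802052974701 [ 0.54147981 -0.22816252  0.12995452] [ 0.54135394 -0.228544  ] [ 7.96289955e-01  6.04915122e-01 -2.07203469e-06 -6.06730438e-05] [-0.01116798  0.38380899 -0.8961281 ]
[[70.2, 118.5], [433.1, 500.5], [489.3, 65.0], [311.9, 64.7], [7.0, 103.2]]
```

View pics/held.png

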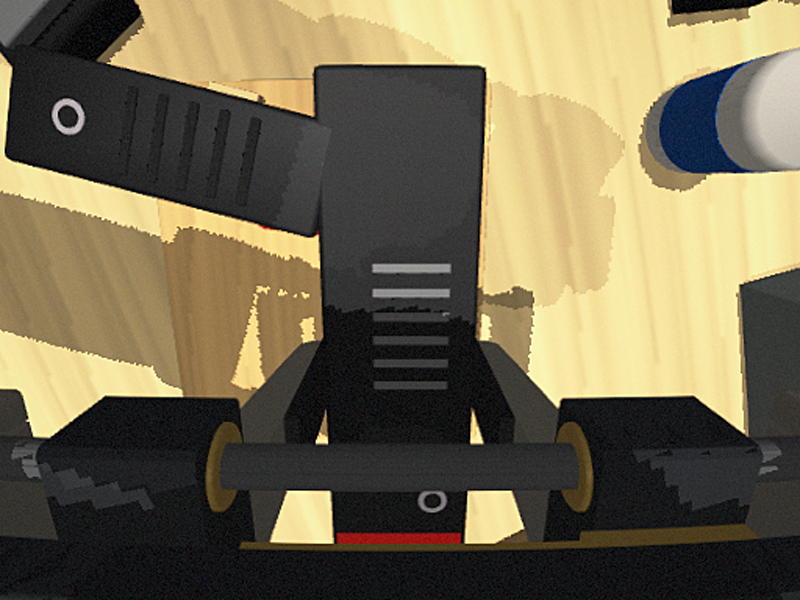

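The held cover's wells are at (68,117) and (432,501), against predicted (70.2,118.5) and (433.1,500.5). That is an offset of about 0.6 mm along cover y, which I'll correct, then thread.

Run:
```python
from h import *
ob=np.array([.54001,-.23336]);yb=-1.84293
g=ob+R2(yb)@[-.005,.0006]
r.line_to([*g,.06],feed=.08); r.dwell(.3); o=r.observe(); print(o["ee_pos"],g,o["ft_force"])
h=r.line_to([*g,.045],feed=.02,contact_N=8); r.dwell(.3); o=r.observe(); print(h,o["ee_pos"],o["ft_force"],o["wrist_torque"],o["clock"])
```

```text
[ 0.54212855 -0.22883953  0.06036266] [ 0.54193186 -0.22870527] [ 0.05938304 -0.16562868 -0.92930924]
False [ 0.5420013  -0.2287834   0.04512098] [-0.66779761 -0.63462651 -1.89969484] [-0.11421013  0.0404517   0.02684237] 13.4167
```

Threaded with almost no force. Now I'll press it shut.

Run:
```python
from h import *
ob=np.array([.54001,-.23336]);yb=-1.84293
g=ob+R2(yb)@[-.005,.0006]
for z in(.0385,.0375,.0365,.0355,.0345):
    h=r.line_to([*g,z],feed=.01,contact_N=16); r.dwell(.3); o=r.observe(); print(z,h,o["ee_pos"].round(5),o["ft_force"].round(2),o["wrist_torque"].round(2),round(o["width"],4),o["clock"])
    if o["ft_force"][2]>18: break
c=calibration("wrist"); im=capture("wrist"); save("shut",cv2.resize(im,(800,600),interpolation=cv2.INTER_CUBIC))
zo=.06
P=[[*(ob+R2(yb)@(np.array(p)+[0,.0006])),zo] for p in [[-.0962,-.1062],[.045,.013]]]
print(((proj(c,P)+.5)/.64-.5).round(1).tolist())
```

```text
0.0385 False [ 0.5421  -0.22874  0.03913] [-2.81  1.09  6.37] [0.16 0.55 0.03] 0.0535 14.5167
0.0375 False [ 0.54208 -0.22878  0.0382 ] [-2.21  2.02  5.91] [0.19 0.64 0.07] 0.0537 15.0667
0.0365 False [ 0.54209 -0.22878  0.03799] [-5.64  2.7  11.23] [0.42 0.92 0.07] 0.0535 15.6167
0.0355 False [ 0.54213 -0.22879  0.038  ] [-8.66  5.29 17.66] [0.7  1.44 0.01] 0.0537 16.1667
0.0345 False [ 0.5421  -0.22881  0.03793] [-10.34   5.51  24.65] [ 1.09  1.98 -0.01] 0.054 16.7167
[[69.3, 116.7], [432.8, 499.4]]
```

View pics/shut.png

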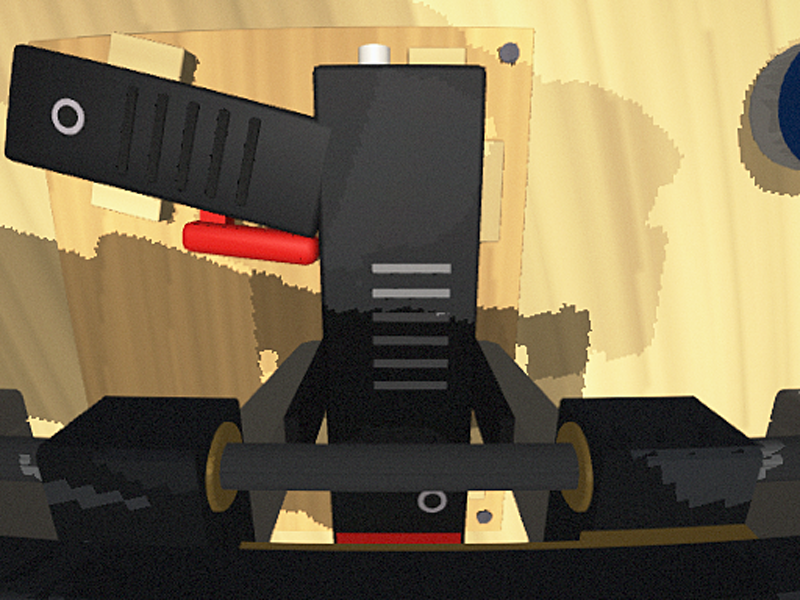

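The cover seats hard at TCP z = 0.038, exactly the shut height. The wells are unchanged in the hand at (68,117) and (432,501), so nothing slipped. I'll check that it is steady, then hand in.

Run:
```python
from h import *
for i in range(2):
    r.dwell(.6); o=r.observe(); print(o["ee_pos"].round(5),o["ft_force"].round(2),o["clock"])
if 12<o["ft_force"][2]<45: print(r.finish_job())
```

```text
[ 0.54213 -0.22879  0.03795] [-10.68   6.64  25.47] 17.3667
[ 0.54212 -0.2288   0.03794] [-11.58   6.9   24.71] 17.9667
the job is handed in; nothing more can be done
None
```

I threaded the cover onto both dowels and pressed it shut at the nominal closed height, then handed the job in while holding it with about 25 N at about 18 s on the clock; no verdict came back.

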